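# Ease off a ratchet vice and unload the type block

### The arm

A 6-joint arm with a two-finger parallel gripper is mounted at the origin on the work surface. World frame = base frame: x ahead of the robot, y to its left, z up, the work surface at z = 0. Lengths are in m, angles in rad, forces in N, time in s.
With the tool pointing down it reaches from about 0.3 to 0.875 m from the base axis. Payload 4.2 kg.
Tool frame: the origin (TCP) lies on the centre line of the jaws, within the pads' length; the fingertips stand 22 mm ahead of it and the grasp point (between the pads) lies 3 mm ahead of it; z points along the fingers, y is the line along which they close (so a half turn about z gives the same grasp; the last joint's range is limited). The gripper opens to 85 mm and grips with 20 to 120 N. Pads are 22 mm wide; open, the fingers measure 114 mm over their backs; the gripper's body (76 mm by 85 mm) begins 54 mm behind the grasp point. The pads swing forward as they close: fully open they stand 13 mm farther back than shut.
Start: joints at [-1.188, 0.32, 1.565, -0, 1.257, -0.02], TCP at [0.225, -0.529, 0.253] pointing down, gripper open.
Joint ranges: [-3.11, 3.11], [-0.84, 2.01], [0.21, 2.61], [-1.34, 4.49], [0.05, 2.63], [-2.56, 2.56]. Speed limits (rad/s): [2.57, 2.57, 3.14, 3.14, 3.14, 3.14].

### API

Orientations are given as a unit quaternion [x, y, z, w].
In Python, from cell import state, snapshot, camera_info, finish_job gives the robot as it stands.
- The arm moves only by the tool jog_arm, never from a script. Its argument "commands" is a list of rows, each a list of 7 numbers: the closure, from -1 (fully open) to 1 (shut), then the shift along the tool's x, y, z in cm, then the turn, a rotation vector about the tool's x, y, z in rad. In form: [[hand, x, y, z, rx, ry, rz], ...]. A call has 1 to 20 rows; each row is the pose to reach, as a shift and turn from the pose commanded when the call began, along the tool's axes at that moment; what a row does not reach only later rows make up. A row lasts 1/8 s, in which the tool goes at most 62.5 mm and 10.7 degrees, less where a joint would pass 70% of its speed; a pose out of reach is approached as far as the arm can. A call with a gripper value outside its range is refused whole. The fingers move at their own pace and stop on an object; "grip_force" is the grip in N (left out, the last holds). Time passes only in rows, so rows that repeat a pose let the fingers close. It gives the time, the measured TCP pose, the force, the opening and the grip force at its end, in the units of the state.
- state(): the state, without advancing time (a new reading comes with each control period).
- snapshot(name): name is "scene" or "top"; returns (picture, depth): 384x512x3 uint8, red, green, blue; 384x512 float32, m along the optical axis (not along the pixel's ray), 0 where there is no reading.
- camera_info(name): a dict with "fovy" (degrees; the focal length in pixels is half the picture's height over the tangent of half this angle, whatever the lens; pixels are square), "cx", "cy" (the principal point, pixels), "distortion" ([k1, k2, p1, p2, k3] as OpenCV has them; the pictures are not rectified), "eye" and "attitude" of the camera in the world. Camera axes: x right, y up, looking along -z (the intrinsics and any distortion apply to the point x, -y, -z); pixel columns grow to the right and rows downward; lengths in m; the calibration is good to about 2 mm. A picture is of the moment at which its call begins. camera_info takes no time and is no camera call.
- finish_job(): hands the job in; it is judged then, once.
The state is a dict: "time_s": time; "qpos": joint angles; "qd": joint speeds; "joint_efforts": joint torques, N m; "eef_pos": TCP position; "ee_rot": TCP orientation; "contact_force": force on the tool from outside, world axes, zero at the start; "wrist_torque": the same for the moment, N m; "gripper_width": opening from 0.0 (shut) to 1.0 (fully open); "grip_force": force on a finger pad.
Only numpy, scipy, OpenCV 4.12 (cv2) and the standard library are available. Lean on these libraries where they do the work, as an engineer would, in place of code of your own. Each camera call takes 0.05 s, during which the arm holds its last target. There are 200 camera calls.

### The job

The brass type block is clamped in the ratchet vice. Press the pawl's tail in towards the lever's grip, pressing only as hard as it takes to bear the load and free the pawl without crushing the block; then, keeping the tail pressed, let the lever ease back to its open stop without forcing it or letting it fly. Then lift the block out, set it down gently, upright in the white tray, and leave the other things on the bench where they are.

Things in the scene. Friction and masses are not known exactly. Their poses are not given: they have to be found in the camera images.
- vice: Grey vice fixed to the bench, 136 mm (x) by 244 mm (y), bed top 32 mm up. Origin on the bench under the bed's middle. Clamps along its y: fixed jaw at +y (face at y = 75 mm), sliding jaw, then lever and ratchet at the -y end. Jaws 86 mm wide, tops 72 mm up. Rack and pinion (radius 30 mm) join sliding jaw and lever; a return spring pulls the jaw open.
- lever (a joint): Lever angle in rad about its vertical shaft, counter-clockwise from above positive = opening. Within 0.05 of 0 = clamped (start), 0.735 = open stop, jaw 22 mm back. Springs drive it towards open; only the pawl holds it. Freed, it follows a finger on the tail back to the stop by itself, pressing about 3 N on it once the part is loose. Never let it turn faster than 2.5 rad/s.
- shaft (a point): Top centre of the lever's hub, on the vertical axis that the lever turns about, 88 mm above the bench.
- grip (a point): Middle of the lever's black grip (86 mm long, 16 mm thick, 60 to 92 mm above the bench), 130 mm from the shaft axis, 76 mm up. Its x axis points from the shaft out along the lever, y to the side where the pawl's tail lies, z up.
- tail (a point): Middle of the tail's outer face (away from the grip), 76 mm up, at rest 22.6 mm from the lever's centre line on the lever's +y side. The tail: an upright steel strip 5 mm thick, 77 mm long, 60 to 92 mm above the bench. Pressed towards the grip (lever's -y) it moves in 4.6 mm relative to the lever, then stops short of the grip; the pawl is then clear. It must stay pressed for the lever to go back.
- pawl: Dark steel rocking pawl on the lever: one arm's nose in the ratchet wheel, the other arm is the tail. Origin at bench height on its upright pivot pin (72 mm out along the lever, 36.5 mm to its +y side); axes as the lever's at rest. A light spring (2 N at the tail) holds it in. Under load the undercut teeth lock the nose: pinching tail and grip together won't free it. Never press it with over 30 N.
- nose (a point): Tip of the pawl's nose in the tooth, 63 mm up. A slow press on the tail alone, across the lever towards the grip, carries the lever a hair tighter, takes the load off the tooth and lets the nose slip out; by then the press has reached 9 to 15.5 N; how far the tail has travelled in all also depends on the hidden load. Pressing on adds 1.5 to 2 N per mm: 17 to 18 N always frees it, over 21 N crushes the block.
- ratchet_wheel: Fixed steel ratchet wheel under the lever's hub, 72 mm across its 24 teeth (6 mm deep), 12 mm thick. Origin on its axis at its underside, 57 mm up. The tooth bears 35 to 55 N at rest and must never bear more than 110 N, as when the lever is forced back with the pawl still in.
- jaw_pad: Hard rubber pressure pad, 46 mm by 30 mm by 7 mm, on the sliding jaw, between jaw and block. Origin on the bench under the middle of the bed. It clamps the block with 25 to 45 N at the start and must never press on it with more than 78 N.
- type_block: The part to unload: brass block 30 mm (its x) by 40 mm (its y, the clamped direction) by 36 mm high, with two black screw caps 13 mm across and 15 mm high on top; 0.25 to 0.4 kg. Origin at the centre of its underside. It stands on the vice's bed, 32 mm above the bench; its two x faces are free.
- tray: Open white plastic tray fixed on the bench, 150 mm (x) by 160 mm (y), 32 mm high, walls and floor 3 mm. Origin at the centre of its underside.
- ribbon_spool: Bystander: black ribbon spool, 72 mm across, 36 mm high. Origin at the centre of its underside.
- screwdriver: Bystander: screwdriver 190 mm long with a grey handle 26 mm thick, lying along its x. Origin under its middle.
- guide_roller: Bystander: upright aluminium roller 28 mm across, 64 mm high. Origin at the centre of its underside.
There are look-alikes about, which are no part of the job. There is more than one size of the tray; the one meant has the size given above.

How it is judged:
On the way, in this order (a step that is already met when the one before it is completed fails the run):
1. pawl freed and the lever eased back to its open stop, the block still standing in the vice (value of joint lever above 0.7 rad and horizontal distance between type_block and vice below 0.085 m and z of type_block in the frame of vice below 0.036 m), for 0.2 s.
2. block lifted clear of the vice (height (world z) of type_block above 0.055 m), for 0.1 s.
At the end, for the whole second after the job is handed in: The block rests on the tray's floor, upright within 0.1 rad, its middle within 58 mm (tray x) and 62 mm (tray y) of the tray's middle, released and at rest; the lever is at its open stop (above 0.70 rad) (x of type_block in the frame of tray between -0.058 and 0.058 m and y of type_block in the frame of tray between -0.062 and 0.062 m and z of type_block in the frame of tray below 0.008 m and angle between type_block's own z axis and vertical below 0.1 rad and linear speed of type_block below 0.02 m/s and value of joint lever above 0.7 rad); the robot touches nothing.
It fails at once if the pad presses on the block with more than 78 N (block crushed) (contact force between jaw_pad and type_block above 78 N).
It fails at once if the pawl is forced: its tooth bears more than 110 N, or the fingers press on it with more than 30 N (contact force between pawl and ratchet_wheel above 110 N or contact force between the fingers and pawl above 30 N).
It fails at once if the lever flies (faster than 2.5 rad/s either way) (velocity of joint lever above 2.5 rad/s or velocity of joint lever below -2.5 rad/s).
It fails at once if the block is dropped or pressed into the tray with more than 60 N (contact force between type_block and tray above 60 N).
It fails at once if a bystander is moved more than 25 mm (distance of any of ribbon_spool, screwdriver, guide_roller from where it was at the start of the episode above 0.025 m).
It also fails if it takes over 72 s, if anything falls off the work surface, if the arm or the gripper's body presses on something with over 40 N, if the wrist force passes 120 N, or if a joint passes its speed limit or range.

## Working session

There is one attempt and no reset: what is moved stays moved. The work goes in short steps, Python scripts to look and compute and a tool call to move; the robot and the scene stay as the last step left them, time stands still between calls to the robot, and variables do not carry over. Pictures are saved under pics/ and viewed, at most 10 in all, crops included, and the job is handed in when it is done.

Besides the shell and the picture viewer there is one more tool, called after "Emit:" by a JSON object that holds its "api" and its "payload". jog_arm: Moves the arm, as the interface text tells. Its arguments: {"type":"object","properties":{"commands":{"type":"array","items":{"type":"array","items":{"type":"number"}}},"grip_force":{"type":"number"}},"required":["commands"]}

```bash
mkdir -p pics
cat > h.py <<'E'
import numpy as np, cv2
from scipy.spatial.transform import Rotation as R
from cell import state, snapshot, camera_info, finish_job
def cloud(name):
    im,d=snapshot(name); c=camera_info(name)
    f=192/np.tan(np.radians(c['fovy'])/2)
    K=np.array([[f,0,c['cx']],[0,f,c['cy']],[0,0,1]])
    v,u=np.mgrid[0:384,0:512]
    n=cv2.undistortPoints(np.stack([u,v],-1).reshape(-1,1,2).astype(np.float64),K,np.array(c['distortion'],float)).reshape(384,512,2)
    p=np.stack([n[...,0]*d,-n[...,1]*d,-d],-1)
    a=np.array(c['attitude'],float)
    M=R.from_quat(a).as_matrix() if a.size==4 else a.reshape(3,3)
    P=p@M.T+np.array(c['eye']); P[d==0]=np.nan
    return im,d,P
def save(im,fn,s=1.5):
    cv2.imwrite('pics/'+fn,cv2.resize(im[...,::-1],None,fx=s,fy=s,interpolation=cv2.INTER_CUBIC))
E
python3 - <<'E'
from h import *
for n in('top','scene'):
    im,d,P=cloud(n); save(im,n+'0.png'); np.savez(n+'0.npz',im=im,P=P); print(n,camera_info(n))
print(state())
E
```

```text
top {'fovy': 57.30898956215085, 'cx': 254.65039824437497, 'cy': 192.41481059707027, 'distortion': array([-0.04351627,  0.        ,  0.        ,  0.        ,  0.        ]), 'eye': array([ 3.32058538e-01, -4.52337638e-04,  9.72321938e-01]), 'attitude': array([ 0.05595077, -0.0590775 , -0.69735245,  0.71209474])}
scene {'fovy': 51.368005273616205, 'cx': 251.96956668643026, 'cy': 196.8162854822999, 'distortion': array([-0.13088766,  0.        ,  0.        ,  0.        ,  0.        ]), 'eye': array([1.20737965, 0.23370239, 1.12443621]), 'attitude': array([0.18178984, 0.24954016, 0.77234423, 0.55512751])}
{'time_s': 0.1, 'qpos': array([-1.18800479e+00,  3.20264018e-01,  1.56556412e+00,  3.77839483e-05,
        1.25742533e+00, -2.00332892e-02]), 'qd': array([ 2.21309182e-03,  3.09351862e-06, -2.70534289e-03, -1.73801559e-04,
       -1.05936295e-03, -1.75953169e-04]), 'joint_efforts': array([-3.73170815e-04, -4.16409302e+01, -2.34705180e+01, -2.95933880e-06,
        4.92155144e-03,  9.14382895e-06]), 'eef_pos': array([ 0.22525486, -0.52860905,  0.25254286]), 'ee_rot': array([ 9.79785827e-01,  2.00047601e-01, -1.32122173e-04, -8.20028774e-04]), 'contact_force': array([ 1.05433761, -0.41097087,  1.15839126]), 'wrist_torque': array([ 0.01912526,  0.07257391, -0.02158216]), 'grip_force': 0.0, 'gripper_width': 0.9992051782159939}
```

View pics/top0.png

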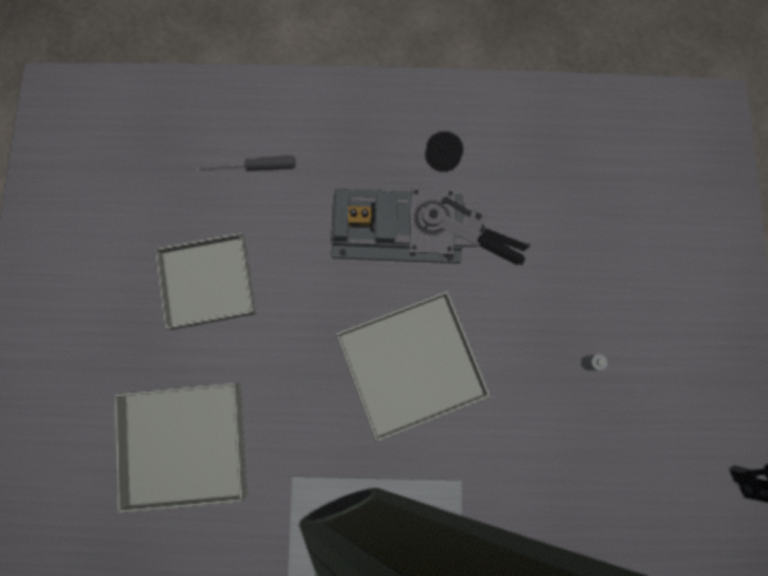

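View pics/scene0.png

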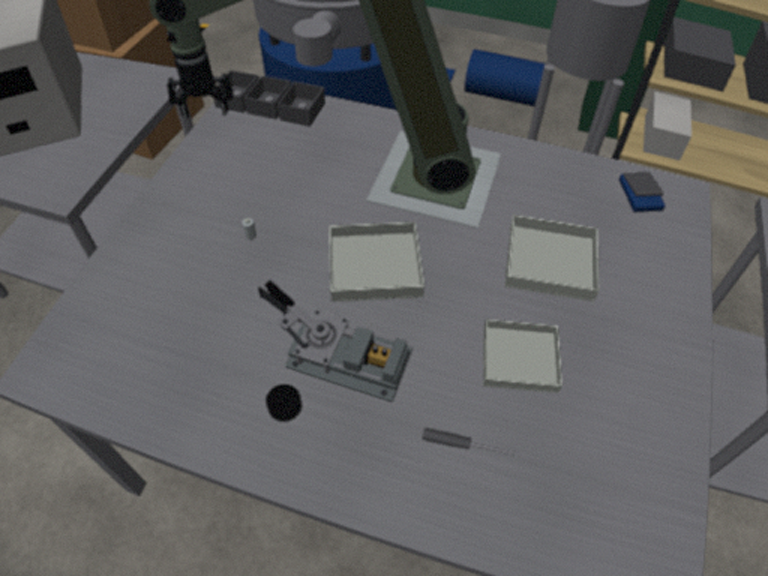

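The top view shows the vice at about (395,225), with the lever and black grip and tail at (505,245). The brass block is at (360,213), and the three trays are at (205,281), (413,365) and (180,446). I'll measure the trays and enlarge the vice.

```bash
cat > m.py <<'E'
from h import *
z=np.load('top0.npz'); im,P=z['im'],z['P']
hsv=cv2.cvtColor(im,cv2.COLOR_RGB2HSV)
# trays: flood from floor seeds, then min-area rect of pixels brighter
for (u,v) in ((137,187),(275,243),(120,298)):
    m=np.zeros((386,514),np.uint8)
    cv2.floodFill(im.copy(),m,(u,v),0,(6,)*3,(6,)*3,4|(255<<8)|cv2.FLOODFILL_MASK_ONLY)
    m=m[1:-1,1:-1]>0
    Q=P[m]; Q=Q[~np.isnan(Q[:,0])]
    r=cv2.minAreaRect(Q[:,:2].astype(np.float32)); print('floor',(u,v),m.sum(),np.round(r[0],4),np.round(r[1],4),r[2],np.nanmedian(Q[:,2]))
    c=P[v-75:v+75,u-75:u+75].reshape(-1,3); c=c[np.hypot(*(c[:,:2]-np.array(r[0])).T)<.14]
    c=c[(c[:,2]>.022)&(c[:,2]<.045)]
    r=cv2.minAreaRect(c[:,:2].astype(np.float32)); print(' rim',len(c),np.round(r[0],4),np.round(r[1],4),r[2])
c=im[115:185,215:360]; c=np.clip(c.astype(float)*1.8,0,255).astype(np.uint8); save(c,'vice.png',5.4)
Z=P[115:185,215:360,2]
save(np.repeat((np.clip(np.nan_to_num(Z)/.1,0,1)*255).astype(np.uint8)[...,None],3,2),'vicez.png',5.4)
E
python3 m.py
```

```text
floor (137, 187) 185318 [ 0.8518 -0.0158] [1.7611 2.917 ] 1.4220350980758667 -0.0004009174456497955
 rim 0 [0. 0.] [0. 0.] 0.0
floor (275, 243) 185318 [ 0.8518 -0.0158] [1.7611 2.917 ] 1.4220350980758667 -0.0004009174456497955
 rim 0 [0. 0.] [0. 0.] 0.0
floor (120, 298) 185318 [ 0.8518 -0.0158] [1.7611 2.917 ] 1.4220350980758667 -0.0004009174456497955
 rim 0 [0. 0.] [0. 0.] 0.0
```

View pics/vice.png

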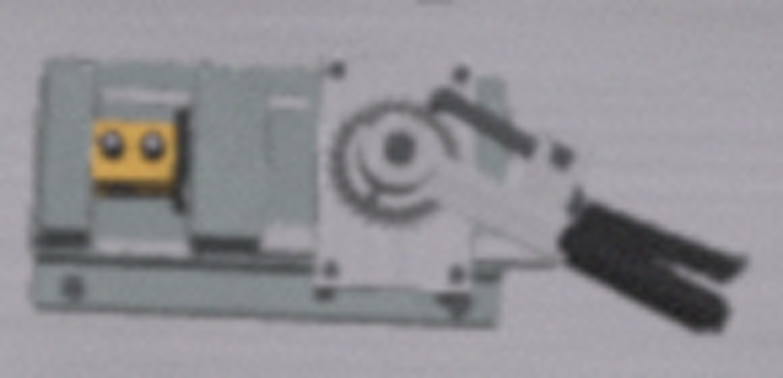

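View pics/vicez.png

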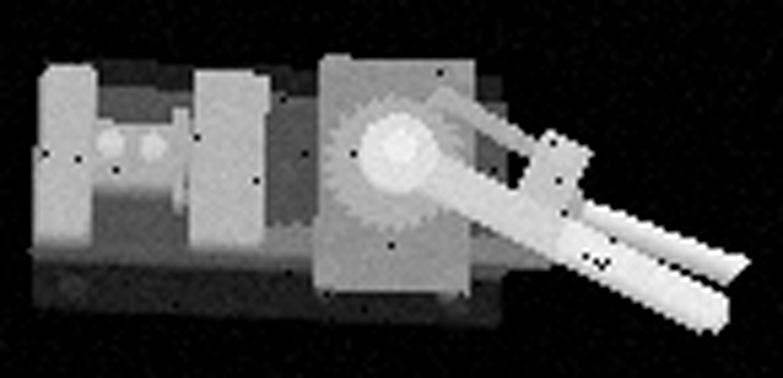

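The crop shows the tail as the thinner dark strip on the upper side of the grip (crop (660,240)) and the grip at (650,280). The hub is at (400,150), and the brass block with caps at (132,150). Next: poses from depth, plus tray rims.

```bash
cat > m2.py <<'E'
from h import *
z=np.load('top0.npz'); im,P=z['im'],z['P']
hi=(P[...,2]>.018)&(P[...,2]<.045)
for (u,v) in ((137,187),(275,243),(120,298)):
    m=np.zeros_like(hi); m[v-62:v+62,max(0,u-62):u+62]=1
    c=P[m&hi]; g=P[v,u]
    c=c[np.hypot(*(c[:,:2]-g[:2]).T)<.135]
    r=cv2.minAreaRect(c[:,:2].astype(np.float32)); print('tray',(u,v),len(c),np.round(g,3),np.round(r[0],4),np.round(r[1],4),round(r[2],1))
def crop(a,b,c,d): # crop coords x0,x1,y0,y1 of vice.png
    s=5.4; return P[int(115+c/s):int(115+d/s),int(215+a/s):int(215+b/s)].reshape(-1,3)
# hub: top 88mm
c=crop(340,450,100,210); c=c[(c[:,2]>.080)]
r=cv2.minEnclosingCircle(c[:,:2].astype(np.float32)); print('hub',r,np.median(c[:,2]),c[:,:2].mean(0))
hub=np.array(r[0])
# grip + tail
c=crop(560,770,180,345); c=c[(c[:,2]>.058)]
# tail/grip separation by distance along perpendicular direction: fit
im2=crop(0,1,0,1)
from scipy.cluster.vq import kmeans2
g=c[c[:,2]>.07]
for ang in np.radians(np.arange(-130,-90,2)): pass
best=None
ang0=None
def prof(a):
    e=np.array([np.cos(a),np.sin(a)]); n=np.array([-e[1],e[0]]); q=g[:,:2]-hub; return q@e,q@n
# angle such that grip band (|n|<8) count is max
A=np.radians(np.arange(-140,-80,.5)); cnt=[(np.abs(prof(a)[1])<.0085).sum() for a in A]
a=A[np.array(cnt)>=max(cnt)-1].mean(); print('lever ang deg',np.degrees(a),max(cnt))
s,n=prof(a); 
for lo in np.arange(.08,.19,.01):
    k=(s>=lo)&(s<lo+.01); print(round(lo,3),np.round(np.sort(n[k])*1000).astype(int))
# plate / jaws orientation
c=crop(180,275,50,260); c=c[(c[:,2]>.066)&(c[:,2]<.078)]; r=cv2.minAreaRect(c[:,:2].astype(np.float32)); print('jaw',r)
c=crop(30,100,50,260); c=c[(c[:,2]>.066)&(c[:,2]<.078)]; r=cv2.minAreaRect(c[:,:2].astype(np.float32)); print('fixjaw',r)
b=crop(85,185,110,205);hsv=cv2.cvtColor(im,cv2.COLOR_RGB2HSV)
k=(hsv[...,1]>110)&(P[...,2]>.06)&(P[...,2]<.076)
yy,xx=np.nonzero(k); c=P[k]; c=c[np.hypot(*(c[:,:2]-np.median(c[:,:2],0)).T)<.04]
print('block',cv2.minAreaRect(c[:,:2].astype(np.float32)),len(c),np.median(c[:,2]))
c=crop(85,185,110,205); c=c[c[:,2]>.0765]; print('caps',c.mean(0),len(c))
print(np.round(hub,4))
E
python3 m2.py
```

```text
tray (137, 187) 503 [0.5   0.328 0.002] [0.4964 0.3242] [0.1521 0.1614] 12.0
tray (275, 243) 653 [ 0.352 -0.062  0.003] [ 0.3519 -0.0582] [0.2004 0.2135] 22.1
tray (120, 298) 997 [0.196 0.353 0.002] [0.2024 0.3449] [0.2008 0.2166] 7.1
hub ((0.6069019436836243, -0.09290672093629837), 0.02490116097033024) 0.08728599961052791 [ 0.60929137 -0.09086567]
lever ang deg -115.49999999999999 260
0.08 [-9 -9 -8 -8 -7 -7 -6 -5 -5 -3 -3 -3 -2 -1 -1  0  1  2  2  3  3  3  4  5
  5  5  6  7  8 11 12 16 16 17 18 19 20 26]
0.09 [-7 -7 -7 -7 -7 -6 -6 -6 -5 -5 -4 -4 -3 -2 -1 -1  0  1  2  2  3  4  4  6
  7  7  9  9 16 16 16 16 16 16 16 17 17 17 18 18 18 19 20 20 21]
0.1 [-8 -8 -7 -7 -7 -7 -6 -6 -6 -6 -5 -4 -3 -2 -2 -2 -1  0  0  2  2  3  4  4
  6  6  7  7 16 16 17 17 17 17 17 18 18 18 18 18 19 19 21 21 21 22 22]
0.11 [-7 -7 -7 -6 -6 -6 -6 -6 -6 -5 -5 -3 -3 -3 -2 -1 -1  0  1  2  2  3  3  5
  5  5  8  8 17 17 18 18 18 18 18 18 18 19 19 19 20 21 22 22 24]
0.12 [-8 -7 -7 -7 -7 -7 -7 -7 -6 -6 -6 -4 -4 -3 -2 -2 -1 -1  0  1  2  2  3  3
  4  4  5  6  6  7  9  9 18 18 19 19 19 19 19 19 19 19 19 20 20 21 22 22
 24 
[... 357 characters left out ...]
-5 -5 -5 -3 -1 -1  0  1  1  2
  3  3  5  5  6  8  9 21 21 21 21 21 21 22 22 22 22 22 23 23 23 24 25 25
 26 26]
0.16 [-7 -7 -7 -7 -7 -6 -6 -6 -5 -5 -4 -3 -2 -2 -2  0  0  1  2  3  4  4  5  6
  7  8 22 22 22 22 22 22 22 23 23 23 24 24 26 27 27 29]
0.17 [-4  0  2]
0.18 []
jaw ((0.6131773591041565, -0.0037667937576770782), (0.08776125311851501, 0.042970165610313416), 0.9426473379135132)
fixjaw ((0.6146306395530701, 0.07344155013561249), (0.08532308042049408, 0.02677793987095356), 0.26535430550575256)
block ((0.6140725016593933, 0.03993735462427139), (0.039966437965631485, 0.028630675747990608), 88.26525115966797) 123 0.06751954885891742
caps [0.61453789 0.04174385 0.08027037] 41
[ 0.6069 -0.0929]
```

```bash
cat >> m2.py <<'E'
print('----')
print('hubpix',crop(385,415,140,165).mean(0))
s,n=prof(a); k=(n<.0105)&(s>.09)&(g[:,2]>.084); G=g[k]
r=cv2.minAreaRect(G[:,:2].astype(np.float32)); print('grip',r,len(G),'mean',G.mean(0))
k=(n>.0105)&(s>.095)&(g[:,2]>.084); T=g[k]; q=T[:,:2].mean(0); U=np.linalg.svd(T[:,:2]-q)[2][0]; print('tail mean',q,'ang',np.degrees(np.arctan2(U[1],U[0])),T[:,2].mean(), cv2.minAreaRect(T[:,:2].astype(np.float32)))
q=G[:,:2].mean(0); U=np.linalg.svd(G[:,:2]-q)[2][0]; print('grip ang',np.degrees(np.arctan2(U[1],U[0])))
E
python3 m2.py | sed -n '/----/,$p'
```

```text
----
hubpix [ 0.61161418 -0.08699919  0.092226  ]
grip ((0.5519270896911621, -0.2099492847919464), (0.07641994953155518, 0.01745668426156044), 64.77299499511719) 187 mean [ 0.55091521 -0.20971057  0.09038806]
tail mean [ 0.56945461 -0.22150479] ang -110.31006113705426 0.09013529680575781 ((0.569854736328125, -0.22127288579940796), (0.07205963134765625, 0.006854550912976265), 70.98640441894531)
grip ang -116.15336293886115
```

Emit:
{"api": "jog_arm", "payload": {"commands": [[1, 3, -0.9, 0.6, 0, 0, 0.06], [1, 8, -2.3, 1.6, 0, 0, 0.15], [1, 13.5, -3.9, 2.7, 0, 0, 0.26], [1, 19, -5.5, 3.8, 0, 0, 0.37], [1, 24.5, -7.1, 4.9, 0, 0, 0.48], [1, 30, -8.7, 6, 0, 0, 0.58], [1, 35.5, -10.4, 7.2, 0, 0, 0.68], [1, 40, -11.7, 8.2, 0, 0, 0.76], [1, 44, -12.9, 8.9, 0, 0, 0.83], [1, 45.9, -13.4, 9.2, 0, 0, 0.86], [1, 45.9, -13.4, 9.2, 0, 0, 0.86], [1, 45.9, -13.4, 9.2, 0, 0, 0.86]]}}

```text
time_s: 1.6
eef_pos: [0.5944, -0.2263, 0.1612]
ee_rot: [0.974, -0.227, -0.0, 0.0]
contact_force: [-0.7, 0.6, -0.1]
gripper_width: -0.001
grip_force: 0.0
```

Emit:
{"api": "jog_arm", "payload": {"commands": [[1, 0, 0, 2, 0, 0, 0], [1, 0, 0, 4.5, 0, 0, 0], [1, 0, 0, 6.5, 0, 0, 0], [1, 0, 0, 7.5, 0, 0, 0], [1, 0, 0, 7.5, 0, 0, 0]]}}

```text
time_s: 2.22
eef_pos: [0.5945, -0.2263, 0.0861]
ee_rot: [0.974, -0.227, -0.0, 0.0]
contact_force: [0.2, -0.3, 0.2]
gripper_width: 0.001
grip_force: 0.0
```

Run:
```python
from h import *
F=[]
for i in range(4):
    im,d,P=cloud('scene'); F.append(state()['contact_force'])
print(np.round(F,2)); c=im[170:250,150:260]; save(np.clip(c.astype(float)*1.8,0,255).astype(np.uint8),'s1.png',5)
c=im[170:250,150:260]
print(state()['eef_pos'],state()['ee_rot'])
im,d,P=cloud('top'); np.savez('top1.npz',im=im,P=P); save(np.clip(im[110:200,270:390].astype(float)*1.8,0,255).astype(np.uint8),'t1.png',5)
```

```text
[[-0.91 -0.41  0.2 ]
 [ 0.03 -1.52  0.9 ]
 [ 0.3   0.22 -0.2 ]
 [-0.87  0.31 -0.29]]
[ 0.59561038 -0.22619389  0.08738592] [ 9.73966764e-01 -2.26688685e-01  9.71262282e-04  1.99925231e-04]
```

View pics/s1.png

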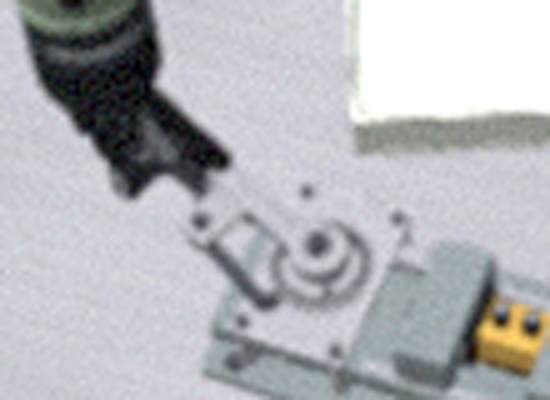

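The fingertips stand beside the tail at crop (130,185), clear of the pawl pivot at (200,220), and nothing is touching. Approaching slowly.

```bash
cat > f.py <<'E'
from h import *
F=[];p=[]
for i in range(5):
    snapshot('top'); s=state(); F.append(s['contact_force']);p.append(s['eef_pos'])
F=np.mean(F,0);p=np.mean(p,0);x=R.from_quat(s['ee_rot']).as_matrix()
print('t',round(s['time_s'],2),'F tool',np.round(F@x,2),'p',np.round(p,4),'phi',round(np.degrees(np.arctan2(x[1,0],x[0,0])),2))
h=np.array([.611,-.0885]);print('rel hub r',np.round(np.hypot(*(p[:2]-h)),4))
E
python3 f.py
```

```text
t 2.73 F tool [-0.42  0.22  0.58] p [ 0.5954 -0.2259  0.0869] phi -26.19
rel hub r 0.1382
```

Emit:
{"api": "jog_arm", "payload": {"commands": [[1, -0.3, 0, 0, 0, 0, 0], [1, -0.6, 0, 0, 0, 0, 0], [1, -0.7, 0, 0, 0, 0, 0], [1, -0.8, 0, 0, 0, 0, 0], [1, -0.8, 0, 0, 0, 0, 0]]}}

```text
time_s: 3.35
eef_pos: [0.5879, -0.2222, 0.0863]
ee_rot: [0.974, -0.227, 0.0, 0.0]
contact_force: [0.1, 0.6, 0.1]
gripper_width: 0.007
grip_force: 0.0
```

Emit:
{"api": "jog_arm", "payload": {"commands": [[1, -0.1, 0, 0, 0, 0, 0], [1, -0.1, 0, 0, 0, 0, 0]]}}

```text
time_s: 3.6
eef_pos: [0.587, -0.2218, 0.0863]
ee_rot: [0.974, -0.227, -0.0, 0.0]
contact_force: [-1.3, -0.3, -1.1]
gripper_width: 0.001
grip_force: 0.0
```

Emit:
{"api": "jog_arm", "payload": {"commands": [[1, -0.1, 0, 0, 0, 0, 0], [1, -0.1, 0, 0, 0, 0, 0]]}}

```text
time_s: 3.85
eef_pos: [0.5861, -0.2214, 0.0863]
ee_rot: [0.974, -0.227, -0.0, 0.0]
contact_force: [-0.0, -0.5, -0.3]
gripper_width: 0.002
grip_force: 0.0
```

Emit:
{"api": "jog_arm", "payload": {"commands": [[1, -0.1, 0, 0, 0, 0, 0], [1, -0.1, 0, 0, 0, 0, 0]]}}

```text
time_s: 4.1
eef_pos: [0.5852, -0.2209, 0.0863]
ee_rot: [0.974, -0.227, 0.0, 0.0]
contact_force: [-0.6, -0.5, 0.4]
gripper_width: -0.0
grip_force: 0.0
```

Emit:
{"api": "jog_arm", "payload": {"commands": [[1, -0.1, 0, 0, 0, 0, 0], [1, -0.1, 0, 0, 0, 0, 0]]}}

```text
time_s: 4.35
eef_pos: [0.5843, -0.2205, 0.0863]
ee_rot: [0.974, -0.227, -0.0, 0.0]
contact_force: [0.2, -0.6, -0.7]
gripper_width: -0.007
grip_force: 0.0
```

Emit:
{"api": "jog_arm", "payload": {"commands": [[1, -0.1, 0, 0, 0, 0, 0], [1, -0.1, 0, 0, 0, 0, 0]]}}

```text
time_s: 4.6
eef_pos: [0.5838, -0.2202, 0.0864]
ee_rot: [0.974, -0.227, 0.0, 0.0]
contact_force: [0.5, 0.1, -1.0]
gripper_width: -0.002
grip_force: 0.6
```

Emit:
{"api": "jog_arm", "payload": {"commands": [[1, -0.1, 0, 0, 0, 0, 0], [1, -0.1, 0, 0, 0, 0, 0]]}}

```text
time_s: 4.85
eef_pos: [0.5832, -0.2199, 0.0865]
ee_rot: [0.974, -0.227, 0.001, 0.0]
contact_force: [2.8, -0.9, -0.9]
gripper_width: -0.001
grip_force: 1.6
```

```bash
python3 f.py
```

```text
t 5.1 F tool [ 3.3  -0.19  1.42] p [ 0.5831 -0.2199  0.0865] phi -26.19
rel hub r 0.1343
```

Emit:
{"api": "jog_arm", "payload": {"commands": [[1, -0.05, 0, 0, 0, 0, 0], [1, -0.1, 0, 0, 0, 0, 0], [1, -0.1, 0, 0, 0, 0, 0]]}}

```text
time_s: 5.48
eef_pos: [0.5825, -0.2195, 0.0865]
ee_rot: [0.974, -0.227, 0.001, 0.0]
contact_force: [5.5, -2.7, -2.4]
gripper_width: -0.002
grip_force: 2.7
```

Emit:
{"api": "jog_arm", "payload": {"commands": [[1, -0.05, 0, 0, 0, 0, 0], [1, -0.1, 0, 0, 0, 0, 0], [1, -0.1, 0, 0, 0, 0, 0]]}}

```text
time_s: 5.85
eef_pos: [0.582, -0.2194, 0.0866]
ee_rot: [0.974, -0.227, 0.002, 0.0]
contact_force: [6.7, -3.2, -3.7]
gripper_width: -0.002
grip_force: 3.4
```

```bash
python3 f.py
```

```text
t 6.1 F tool [ 6.94 -0.09  2.86] p [ 0.5821 -0.2193  0.0866] phi -26.19
rel hub r 0.134
```

Emit:
{"api": "jog_arm", "payload": {"commands": [[1, -0.05, 0, 0, 0, 0, 0], [1, -0.1, 0, 0, 0, 0, 0], [1, -0.1, 0, 0, 0, 0, 0]]}}

```text
time_s: 6.48
eef_pos: [0.5816, -0.2191, 0.0866]
ee_rot: [0.974, -0.227, 0.002, 0.0]
contact_force: [6.9, -3.9, -3.8]
gripper_width: 0.003
grip_force: 4.0
```

Emit:
{"api": "jog_arm", "payload": {"commands": [[1, -0.05, 0, 0, 0, 0, 0], [1, -0.1, 0, 0, 0, 0, 0], [1, -0.1, 0, 0, 0, 0, 0]]}}

```text
time_s: 6.85
eef_pos: [0.5813, -0.2189, 0.0867]
ee_rot: [0.974, -0.227, 0.003, 0.001]
contact_force: [9.1, -4.1, -4.8]
gripper_width: -0.005
grip_force: 4.6
```

```bash
python3 f.py
```

```text
t 7.1 F tool [9.29 0.08 4.23] p [ 0.5813 -0.2189  0.0867] phi -26.19
rel hub r 0.1338
```

Emit:
{"api": "jog_arm", "payload": {"commands": [[1, -0.05, 0, 0, 0, 0, 0], [1, -0.1, 0, 0, 0, 0, 0], [1, -0.15, 0, 0, 0, 0, 0], [1, -0.2, 0, 0, 0, 0, 0], [1, -0.2, 0, 0, 0, 0, 0]]}}

```text
time_s: 7.72
eef_pos: [0.5805, -0.2185, 0.0868]
ee_rot: [0.974, -0.226, 0.004, 0.001]
contact_force: [10.3, -4.5, -5.7]
gripper_width: 0.005
grip_force: 5.9
```

```bash
python3 f.py
```

```text
t 7.97 F tool [12.09 -0.28  6.48] p [ 0.5805 -0.2185  0.0868] phi -26.18
rel hub r 0.1335
```

Emit:
{"api": "jog_arm", "payload": {"commands": [[1, -0.05, 0, 0, 0, 0, 0], [1, -0.1, 0, 0, 0, 0, 0], [1, -0.15, 0, 0, 0, 0, 0], [1, -0.2, 0, 0, 0, 0, 0], [1, -0.2, 0, 0, 0, 0, 0]]}}

```text
time_s: 8.6
eef_pos: [0.5791, -0.2174, 0.0868]
ee_rot: [0.974, -0.227, 0.005, 0.001]
contact_force: [11.2, -4.0, -6.5]
gripper_width: -0.003
grip_force: 6.2
```

```bash
python3 f.py
```

```text
t 8.85 F tool [12.08 -1.68  6.79] p [ 0.5791 -0.2174  0.0868] phi -26.2
rel hub r 0.1328
```

Emit:
{"api": "jog_arm", "payload": {"commands": [[1, -0.05, 0, 0, 0, 0, 0], [1, -0.1, 0, 0, 0, 0, 0], [1, -0.1, 0, 0, 0, 0, 0]]}}

```text
time_s: 9.22
eef_pos: [0.5786, -0.2163, 0.0869]
ee_rot: [0.974, -0.227, 0.005, -0.0]
contact_force: [13.0, -1.6, -7.0]
gripper_width: 0.001
grip_force: 6.2
```

```bash
python3 f.py
```

```text
t 9.47 F tool [12.64 -3.81  6.48] p [ 0.5786 -0.2163  0.0869] phi -26.23
rel hub r 0.1319
```

The tail has moved in about 5 mm in all and the force has levelled at 12–13 N, so the nose has probably slipped out. Easing back slowly.

Emit:
{"api": "jog_arm", "payload": {"commands": [[1, 0.05, 0, 0, 0, 0, 0], [1, 0.1, 0, 0, 0, 0, 0], [1, 0.15, 0, 0, 0, 0, 0], [1, 0.2, 0, 0, 0, 0, 0], [1, 0.25, 0, 0, 0, 0, 0], [1, 0.3, 0, 0, 0, 0, 0], [1, 0.3, 0, 0, 0, 0, 0]]}}

```text
time_s: 10.35
eef_pos: [0.5802, -0.217, 0.0868]
ee_rot: [0.974, -0.227, 0.003, -0.0]
contact_force: [9.8, 0.2, -4.4]
gripper_width: 0.001
grip_force: 4.7
```

```bash
python3 f.py
```

```text
t 10.6 F tool [ 9.23 -4.25  4.19] p [ 0.5802 -0.217   0.0868] phi -26.23
rel hub r 0.1321
```

Emit:
{"api": "jog_arm", "payload": {"commands": [[1, 0.22, -0.08, 0, 0, 0, -0.015], [1, 0.45, -0.16, 0, 0, 0, -0.03], [1, 0.67, -0.22, 0, 0, 0, -0.045], [1, 0.89, -0.29, 0, 0, 0, -0.06], [1, 1.1, -0.35, 0, 0, 0, -0.075], [1, 1.3, -0.42, 0, 0, 0, -0.09], [1, 1.52, -0.48, 0, 0, 0, -0.105], [1, 1.74, -0.54, 0, 0, 0, -0.12], [1, 1.74, -0.54, 0, 0, 0, -0.12]]}}

```text
time_s: 11.72
eef_pos: [0.5956, -0.2198, 0.0864]
ee_rot: [0.986, -0.168, 0.0, 0.0]
contact_force: [2.7, -0.6, 2.1]
gripper_width: 0.001
grip_force: 1.8
```

```bash
cat >> f.py <<'E'
im,d,P=cloud('top'); c=P[115:185,215:370].reshape(-1,3); c=c[(c[:,2]>.0845)&(c[:,2]<.0945)]; q=c[:,:2]-h
A=np.radians(np.arange(-125,-60,.25)); 
def cn(a):
    s=q@[np.cos(a),np.sin(a)]; n=q@[-np.sin(a),np.cos(a)]; return ((np.abs(n)<.009)&(s>.09)&(s<.175)).sum()
cnt=np.array([cn(a) for a in A]); print('lever deg',np.degrees(A[cnt>=cnt.max()-2].mean()),cnt.max())
E
python3 f.py
```

```text
t 11.97 F tool [ 3.36 -0.57 -2.81] p [ 0.5953 -0.2198  0.0864] phi -19.32
rel hub r 0.1322
lever deg -109.25 43
```

Emit:
{"api": "jog_arm", "payload": {"commands": [[1, 0.39, -0.09, 0, 0, 0, -0.03], [1, 0.77, -0.2, 0, 0, 0, -0.06], [1, 1.15, -0.31, 0, 0, 0, -0.09], [1, 1.52, -0.44, 0, 0, 0, -0.12], [1, 1.9, -0.58, 0, 0, 0, -0.15], [1, 2.26, -0.73, 0, 0, 0, -0.18], [1, 2.62, -0.89, 0, 0, 0, -0.21], [1, 2.98, -1.06, 0, 0, 0, -0.24], [1, 3.34, -1.24, 0, 0, 0, -0.27], [1, 3.68, -1.43, 0, 0, 0, -0.3], [1, 3.68, -1.43, 0, 0, 0, -0.3]]}}

```text
time_s: 13.4
eef_pos: [0.6351, -0.2185, 0.0863]
ee_rot: [1.0, -0.018, 0.0, 0.0]
contact_force: [4.9, -2.6, 1.7]
gripper_width: -0.004
grip_force: 1.8
```

```bash
python3 f.py
```

```text
t 13.65 F tool [ 3.74  2.2  -0.85] p [ 0.6347 -0.2186  0.0863] phi -2.14
rel hub r 0.1322
lever deg -91.87500000000001 51
```

Emit:
{"api": "jog_arm", "payload": {"commands": [[1, 0.39, -0.09, 0, 0, 0, -0.03], [1, 0.77, -0.2, 0, 0, 0, -0.06], [1, 1.15, -0.31, 0, 0, 0, -0.09], [1, 1.52, -0.44, 0, 0, 0, -0.12], [1, 1.9, -0.58, 0, 0, 0, -0.15], [1, 2.26, -0.73, 0, 0, 0, -0.18], [1, 2.62, -0.89, 0, 0, 0, -0.21], [1, 2.98, -1.06, 0, 0, 0, -0.24], [1, 3.34, -1.24, 0, 0, 0, -0.27], [1, 3.68, -1.43, 0, 0, 0, -0.3], [1, 3.68, -1.43, 0, 0, 0, -0.3]]}}

```text
time_s: 15.08
eef_pos: [0.6715, -0.2049, 0.086]
ee_rot: [0.991, 0.131, -0.001, -0.001]
contact_force: [1.4, 1.1, 0.3]
gripper_width: -0.002
grip_force: 0.9
```

```bash
python3 f.py
```

```text
t 15.32 F tool [ 2.17 -0.91 -0.27] p [ 0.6715 -0.2049  0.0861] phi 15.04
rel hub r 0.1312
lever deg -66.37499999999999 9
```

Emit:
{"api": "jog_arm", "payload": {"commands": [[1, 0.15, -0.05, 0, 0, 0, -0.01], [1, 0.3, -0.08, 0, 0, 0, -0.02], [1, 0.3, -0.08, 0, 0, 0, -0.02]]}}

```text
time_s: 15.75
eef_pos: [0.6746, -0.2043, 0.0863]
ee_rot: [0.99, 0.141, -0.0, 0.0]
contact_force: [0.5, -0.1, -0.9]
gripper_width: -0.0
grip_force: 0.5
```

```bash
python3 f.py
```

```text
t 16.0 F tool [1.4  0.29 0.36] p [ 0.6746 -0.2042  0.0863] phi 16.2
rel hub r 0.1321
lever deg -65.25 4
```

Emit:
{"api": "jog_arm", "payload": {"commands": [[1, 0.2, 0, 0, 0, 0, 0], [1, 0.6, 0, 0, 0, 0, 0], [1, 1.4, 0, 0, 0, 0, 0], [1, 2, 0, -1, 0, 0, 0], [1, 2, 0, -5, 0, 0, 0], [1, 2, 0, -10, 0, 0, 0], [1, 2, 0, -12, 0, 0, 0]]}}

```text
time_s: 16.92
eef_pos: [0.6956, -0.1986, 0.2113]
ee_rot: [0.99, 0.141, 0.003, 0.002]
contact_force: [-0.0, 0.1, 0.4]
gripper_width: 0.002
grip_force: 0.0
```

Run:
```python
from h import *
im,d,P=cloud('top'); np.savez('top2.npz',im=im,P=P); save(np.clip(im[110:190,210:360].astype(float)*1.8,0,255).astype(np.uint8),'t2.png',5)
h=np.array([.611,-.0885]);hsv=cv2.cvtColor(im,cv2.COLOR_RGB2HSV)
k=(hsv[...,1]>110)&(P[...,2]>.06)&(P[...,2]<.076); c=P[k]; c=c[np.hypot(*(c[:,:2]-np.median(c[:,:2],0)).T)<.04]
print('block',cv2.minAreaRect(c[:,:2].astype(np.float32)),len(c),np.median(c[:,2]))
s=state(); print(s['time_s'],s['eef_pos'],s['qpos'])
```

```text
block ((0.6142226457595825, 0.04124477505683899), (0.03750567138195038, 0.028627581894397736), 88.93362426757812) 114 0.06744694592592848
16.975 [ 0.69611967 -0.19876753  0.2131117 ] [-2.94003671e-01  5.77055669e-01  1.24195735e+00 -4.41917450e-05
  1.31259032e+00  9.93724418e-01]
```

View pics/t2.png

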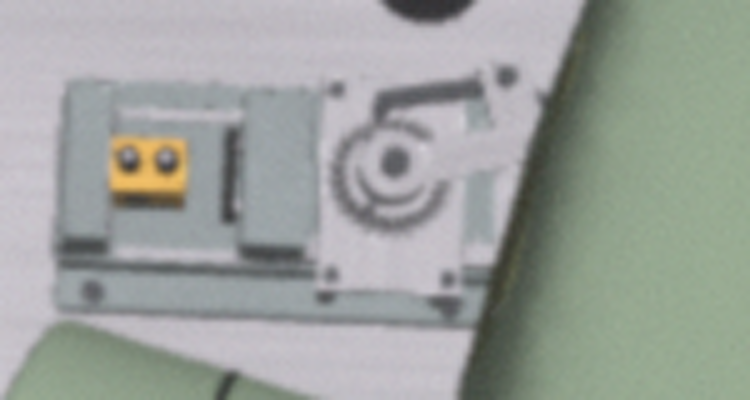

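The block stands free against the fixed jaw, centred at crop (148,172), with the jaw pad back at (232,175). Going above it, open.

Emit:
{"api": "jog_arm", "payload": {"commands": [[-1, -0.1, -2.5, 0.5, 0, 0, -0.14], [-1, -0.3, -6, 1.5, 0, 0, -0.3], [-1, -0.5, -10, 2.8, 0, 0, -0.47], [-1, -0.7, -14, 4.2, 0, 0, -0.64], [-1, -0.8, -18, 5.6, 0, 0, -0.82], [-1, -1.0, -21.5, 6.9, 0, 0, -1.0], [-1, -1.1, -24.3, 7.8, 0, 0, -1.16], [-1, -1.15, -25.3, 8.1, 0, 0, -1.288], [-1, -1.15, -25.3, 8.1, 0, 0, -1.288], [-1, -1.15, -25.3, 8.1, 0, 0, -1.288]]}}

```text
time_s: 18.23
eef_pos: [0.6126, 0.041, 0.1255]
ee_rot: [0.708, 0.706, 0.0, 0.0]
contact_force: [0.7, 0.4, 1.0]
gripper_width: 1.0
grip_force: 0.0
```

Run:
```python
from h import *
im,d,P=cloud('scene'); save(np.clip(im[170:280,190:300].astype(float)*1.6,0,255).astype(np.uint8),'s3.png',5)
s=state(); print(s['time_s'],s['eef_pos'],s['ee_rot'],s['gripper_width'])
```

```text
18.275 [0.61262635 0.04080292 0.12553851] [7.07795658e-01 7.06417149e-01 1.50166661e-04 3.09911288e-04] 0.9993948598438567
```

View pics/s3.png

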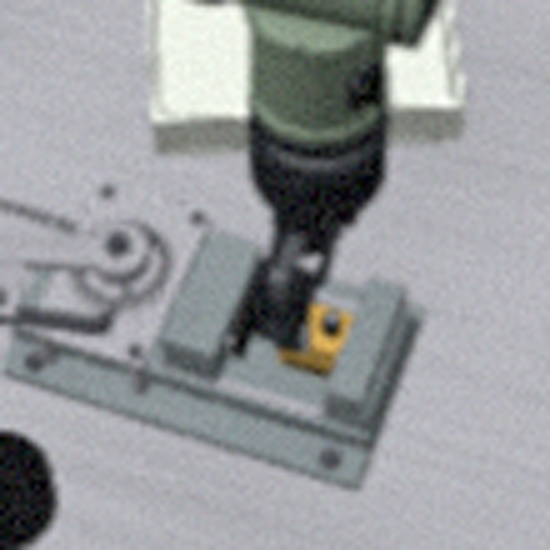

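Emit:
{"api": "jog_arm", "payload": {"commands": [[-1, 0, 0.15, 1.5, 0, 0, 0], [-1, 0, 0.15, 3.5, 0, 0, 0], [-1, 0, 0.15, 5, 0, 0, 0], [-1, 0, 0.15, 6.2, 0, 0, 0], [-1, 0, 0.15, 6.6, 0, 0, 0], [-1, 0, 0.15, 6.6, 0, 0, 0]]}}

```text
time_s: 19.02
eef_pos: [0.6138, 0.0413, 0.0592]
ee_rot: [0.707, 0.707, 0.0, 0.0]
contact_force: [-0.2, 0.2, -0.0]
gripper_width: 1.001
grip_force: 0.0
```

Emit:
{"api": "jog_arm", "payload": {"commands": [[1, 0, 0, 0, 0, 0, 0], [1, 0, 0, 0, 0, 0, 0], [1, 0, 0, 0, 0, 0, 0], [1, 0, 0, 0, 0, 0, 0], [1, 0, 0, 0, 0, 0, 0], [1, 0, 0, 0, 0, 0, 0], [1, 0, 0, 0, 0, 0, 0], [1, 0, 0, 0, 0, 0, 0]], "grip_force": 45}}

```text
time_s: 20.02
eef_pos: [0.6142, 0.0412, 0.0599]
ee_rot: [0.707, 0.707, 0.0, 0.001]
contact_force: [0.5, 0.0, 5.3]
gripper_width: 0.345
grip_force: 46.3
```

Emit:
{"api": "jog_arm", "payload": {"commands": [[1, 0, 0, -0.5, 0, 0, 0], [1, -0.1, 0, -1.5, 0, 0, 0], [1, -0.3, 0, -3, 0, 0, 0], [1, -0.3, 0, -5.5, 0, 0, 0], [1, -0.3, 0, -8.5, 0, 0, 0], [1, -0.3, 0, -11.5, 0, 0, 0], [1, -0.3, 0, -13.5, 0, 0, 0], [1, -0.3, 0, -14, 0, 0, 0], [1, -0.3, 0, -14, 0, 0, 0]]}}

```text
time_s: 21.15
eef_pos: [0.6134, 0.0382, 0.1993]
ee_rot: [0.707, 0.707, -0.0, -0.0]
contact_force: [-0.5, 1.2, -4.4]
gripper_width: 0.341
grip_force: 45.4
```

Run:
```python
from h import *
F=[]
for i in range(6): im,d,P=cloud('scene'); F.append(state()['contact_force'])
print(np.mean(F,0))
s=state(); print(s['time_s'],s['eef_pos'],s['ee_rot'],s['gripper_width'],s['qpos'])
# tray check from scene camera: rim points near tray
k=(P[...,2]>.022)&(P[...,2]<.04)&(np.hypot(P[...,0]-.4964,P[...,1]-.3242)<.125); r=cv2.minAreaRect(P[k][:,:2].astype(np.float32)); print('tray',r,k.sum())
save(np.clip(im[130:330,180:420].astype(float)*1.4,0,255).astype(np.uint8),'s4.png',3)
```

```text
[ 0.08088565 -0.1461086  -3.24765972]
21.45 [0.61338778 0.03829381 0.19842411] [ 7.07101731e-01  7.07111368e-01 -6.21983875e-04 -5.18584251e-04] 0.3405183983444522 [ 4.36726013e-02  4.19308357e-01  1.55285349e+00 -8.21561585e-05
  1.17104866e+00  4.36910078e-02]
tray ((0.4956696331501007, 0.32391831278800964), (0.15396085381507874, 0.1620701253414154), 12.28750228881836) 368
```

View pics/s4.png

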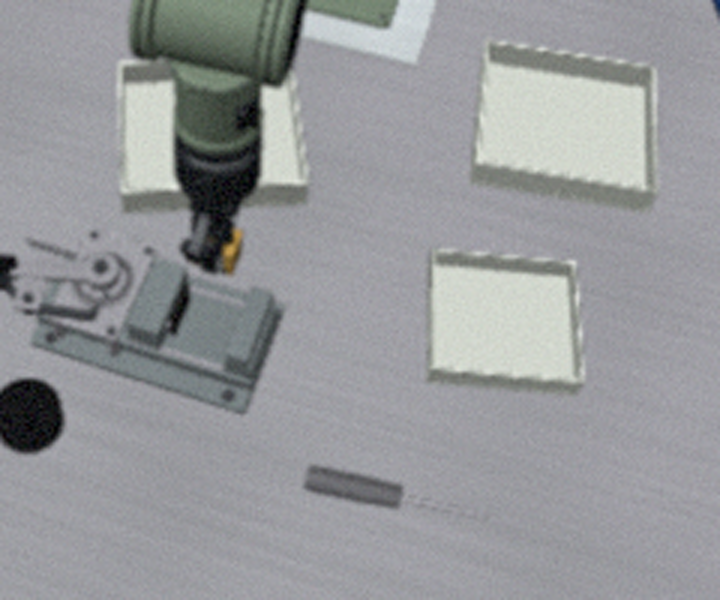

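The block is held at crop (232,250). Of the trays, (212,135) and (565,125) measure about 200×215 mm. The one at (505,320) measures 153×162 mm from both cameras, so it is the one meant.

Emit:
{"api": "jog_arm", "payload": {"commands": [[1, 1.5, -0.6, 0, 0, 0, 0], [1, 5, -2, 0, 0, 0, 0], [1, 9, -3.7, 0, 0, 0, 0], [1, 13, -5.3, 0, 0, 0, 0], [1, 17, -7, 0, 0, 0, 0], [1, 21, -8.6, 0.5, 0, 0, 0], [1, 25, -10.2, 2, 0, 0, 0], [1, 27.5, -11.2, 5, 0, 0, 0], [1, 28.6, -11.7, 8, 0, 0, 0], [1, 28.6, -11.7, 11, 0, 0, 0], [1, 28.6, -11.7, 12, 0, 0, 0], [1, 28.6, -11.7, 12, 0, 0, 0], [1, 28.6, -11.7, 12, 0, 0, 0]]}}

```text
time_s: 23.08
eef_pos: [0.4975, 0.3248, 0.0806]
ee_rot: [0.707, 0.707, 0.001, 0.0]
contact_force: [-0.6, -0.5, -2.5]
gripper_width: 0.34
grip_force: 45.2
```

Emit:
{"api": "jog_arm", "payload": {"commands": [[1, 0, 0, 1, 0, 0, 0], [1, 0, 0, 2.2, 0, 0, 0], [1, 0, 0, 3.4, 0, 0, 0], [1, 0, 0, 4.2, 0, 0, 0], [1, 0, 0, 4.5, 0, 0, 0], [1, 0, 0, 4.6, 0, 0, 0], [1, 0, 0, 4.6, 0, 0, 0], [1, 0, 0, 4.6, 0, 0, 0]]}}

```text
time_s: 24.08
eef_pos: [0.4969, 0.3244, 0.0336]
ee_rot: [0.707, 0.707, 0.0, 0.0]
contact_force: [0.3, 0.3, -3.7]
gripper_width: 0.342
grip_force: 45.3
```

Emit:
{"api": "jog_arm", "payload": {"commands": [[1, 0, 0, 0.1, 0, 0, 0], [1, 0, 0, 0.2, 0, 0, 0], [1, 0, 0, 0.3, 0, 0, 0], [1, 0, 0, 0.3, 0, 0, 0]]}}

```text
time_s: 24.58
eef_pos: [0.4967, 0.3243, 0.0308]
ee_rot: [0.707, 0.707, 0.0, 0.0]
contact_force: [-2.1, -0.8, 3.5]
gripper_width: 0.344
grip_force: 46.0
```

Emit:
{"api": "jog_arm", "payload": {"commands": [[0.2, 0, 0, 0, 0, 0, 0], [0.1, 0, 0, 0, 0, 0, 0], [-0.3, 0, 0, 0, 0, 0, 0], [-0.3, 0, 0, 0, 0, 0, 0], [-0.5, 0, 0, 0, 0, 0, 0], [-0.5, 0, 0, -1, 0, 0, 0], [-0.5, 0, 0, -3, 0, 0, 0], [-0.5, 0, 0, -7, 0, 0, 0], [-0.5, 0, 0, -12, 0, 0, 0], [-0.5, -5, 0, -17, 0, 0, 0], [-0.5, -10, 0, -18, 0, 0, 0], [-0.5, -15, -5, -18, 0, 0, 0], [-0.5, -18, -9, -18, 0, 0, 0], [-0.5, -18, -9, -18, 0, 0, 0], [-0.5, -18, -9, -18, 0, 0, 0]]}}

```text
time_s: 26.45
eef_pos: [0.4075, 0.1446, 0.2113]
ee_rot: [0.707, 0.707, 0.001, 0.001]
contact_force: [0.2, -1.0, 0.6]
gripper_width: 0.752
grip_force: 0.0
```

```bash
python3 f.py
python3 - <<'E'
from h import *
im,d,P=cloud('top');save(np.clip(im.astype(float)*1.5,0,255).astype(np.uint8),'end.png',1.5)
hsv=cv2.cvtColor(im,cv2.COLOR_RGB2HSV)
k=(hsv[...,1]>110)&(P[...,2]>.02)&(P[...,2]<.06)&(np.hypot(P[...,0]-.496,P[...,1]-.324)<.07); c=P[k]
print('block',cv2.minAreaRect(c[:,:2].astype(np.float32)),np.median(c[:,2]),len(c)); print(state()['contact_force'],state()['gripper_width'])
E
```

```text
t 26.7 F tool [-0.19 -0.13 -0.23] p [0.4078 0.145  0.2106] phi 90.04
rel hub r 0.3095
lever deg -75.5 187
block ((0.0, 0.0), (0.0, 0.0), 0.0) nan 0
[0.46858314 0.89361338 0.155282  ] 0.7490910158476667
  return _methods._mean(a, axis=axis, dtype=dtype,
  ret = ret.dtype.type(ret / rcount)
```

View pics/end.png

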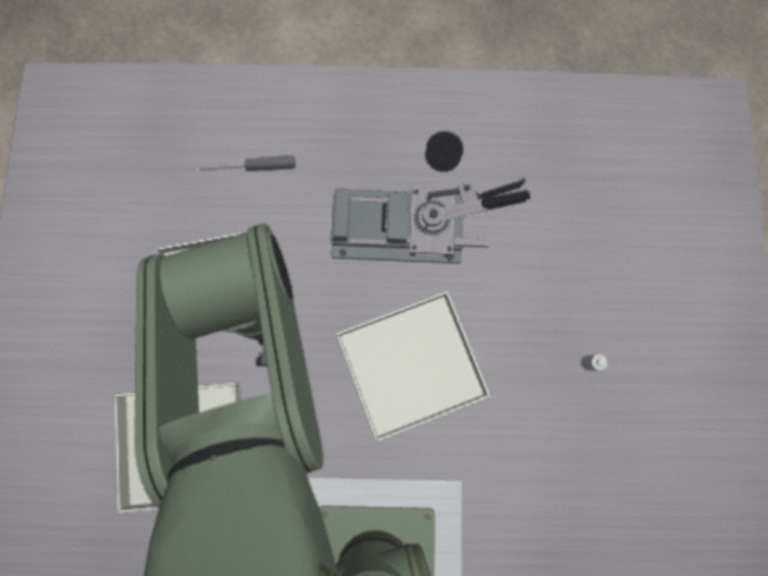

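The arm hides the target tray from above. The bystanders stand where they were. I'll check the block through the scene camera and compare the lever angle with the same estimator on the first picture.

Run:
```python
from h import *
im,d,P=cloud('scene'); hsv=cv2.cvtColor(im,cv2.COLOR_RGB2HSV)
k=(hsv[...,1]>110)&(hsv[...,0]<30)&(P[...,2]>.03)&(P[...,2]<.06)&(np.hypot(P[...,0]-.496,P[...,1]-.324)<.1); c=P[k]
t=c[c[:,2]>.035]; print('block top',len(t),t.mean(0) if len(t) else 0,cv2.minAreaRect(t[:,:2].astype(np.float32)))
A=np.c_[t[:,:2],np.ones(len(t))]; print('z pct',np.percentile(t[:,2],[5,50,95]))
im1,_,P1=cloud('top')
h=np.array([.611,-.0885])
for Q in (np.load('top0.npz')['P'],P1):
    c=Q[115:185,215:370].reshape(-1,3); c=c[(c[:,2]>.0845)&(c[:,2]<.0945)]; q=c[:,:2]-h
    A=np.radians(np.arange(-125,-60,.25)); best=[]
    for a in A:
        s=q@[np.cos(a),np.sin(a)]; n=q@[-np.sin(a),np.cos(a)]; best.append(((np.abs(n)<.009)&(s>.09)&(s<.175)).sum())
    best=np.array(best); print(np.degrees(A[best>=best.max()-2].mean()))
```

```text
block top 62 [0.50205167 0.3235736  0.03993382] ((0.4987349212169647, 0.323466032743454), (0.0352264866232872, 0.02805062010884285), 87.97528076171875)
z pct [0.03607895 0.03895452 0.04605173]
-116.00000000000001
-75.625
```

```bash
python3 -c "
from cell import *
print(finish_job())"
```

```text
the job is handed in; nothing more can be done
None
```

I handed the job in; no verdict came back. The pawl came free at about 12–13 N and the lever eased back to about 0.71 rad by camera, which I took as its open stop (it must be above 0.70). The block stands upright near the middle of the 150 × 160 mm tray, and the bystanders look undisturbed.

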